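Fit the nozzle to the fume extractor and clamp it with its U-bolt

TASK

Fit the loose suction nozzle to the fume extractor: lay its tube in the bracket's saddle with the hood lying flat, and slide it into the inlet until you feel it fully home against the hidden stop; press gently, never over 30 N, because the stop is the filter's light frame. Then take from the rail the U-bolt that fits and drop it over the tube with both legs through the bracket's two holes, until its bow sits on the tube. Leave the other U-bolt hanging and everything else on the bench where it is.

Things in the scene. Friction and masses are not known exactly. Their poses are not given: they have to be found in the camera images.
- extractor: Fume extractor, fixed: silver cabinet 240 wide (x), 260 long (y), 215 mm high, its face 130 mm to the -y side of the origin, with a round inlet spigot; in front of that a steel pipe bracket. Origin on the bench under the bracket's centre; +y points out of the inlet along the tube's axis (level, 85 mm above the bench, at x = 0 when the tube lies in the saddle), z up.
- inlet (a point): Centre of the inlet spigot's mouth, 85 mm above the bench, 45 mm to the -y side of the bracket's centre; axes as the extractor. Pipe of 38 mm bore, 45 mm outside, sticking out 85 mm from the cabinet. Inside, unseen: a sprung sealing ring and behind it a rigid stop (filter frame), somewhere 48 to 68 mm in from the mouth, depending on the cassette fitted.
- saddle (a point): Centre of the upper face of the bracket's top plate (94 in x, 40 in y, 8 mm thick, face 60 mm above the bench, hollow beneath); axes as the extractor. Two through holes of 10 mm diameter at x = -23 and +23 mm, y = 0. Between them stands a V saddle (within 17 mm of x = 0, 32 mm long in y) that carries the tube, axis 25 mm above this point.
- seal (a joint): How far the sealing ring inside the inlet has been pressed back by the end of the tube (m): 0 free, 0.006 when the tube is on the rigid stop. Its spring is very weak (0.3 N), weaker than the tube's friction, so the tube stays where it is pushed.
- nozzle: Suction nozzle, loose, about 0.28 kg, lying flat: aluminium tube of 34 mm diameter, 155 mm long, and on one end a black fishtail hood 45 long, 60 wide, 34 mm thick; 200 mm in all. Origin on its underside, 100 mm from the plain end, 9 mm hoodwards of the balance point; +y points to the hood, z up, tube's axis at z = 17 mm. The plain end goes into the inlet, +y along the extractor's +y.
- nozzle_tip (a point): Centre of the plain end of the nozzle's tube, on its axis.
- ubolt: The U-bolt that fits, the narrower of the two hanging legs down on the rail (sides vary): loose, steel, 0.11 kg, 8 mm round bar, legs 46 mm apart between centres (54 mm outside), 85 mm high. Origin at the underside of the top of the bow, where it hangs; x from leg to leg, y square to the U, z up. Bow: half circle of 19 mm inner radius centred at z = -19 mm. Either way round is right.
- ubolt_end0 (a point): Centre of the end of the leg at -x of the U-bolt that fits (x = -23, z = -77 mm from its origin). The ends are cut square. Seated on the tube, the U-bolt's origin is 42 mm above the upper face of the bracket's plate and the ends are 35 mm below that face.
- ubolt_end1 (a point): Centre of the end of the leg at +x of the U-bolt that fits.
- ubolt_wide: The wider U-bolt on the rail, of the same 8 mm bar, legs 62 mm apart between centres, 93 mm high; axes and origin as the other. It does not fit the bracket: leave it hanging.
- rail: Hanging rail, fixed: steel base 70 x 250 x 12 mm, a post 22 mm wide and 136 mm high at each end (y = -115 and +115 mm), and between them a level round bar of 12 mm diameter along y, its axis 125 mm above the bench. Origin on the bench under the middle of the bar. The two U-bolts hang over it about 48 mm either side of the middle.
- spool: Solder wire spool, loose, 60 mm diameter, 40 mm high. Origin under its centre. Leave it alone.
- flux_bottle: Small flux bottle, loose, 32 mm diameter, 75 mm high. Origin under its centre. Leave it alone.
- board: Green circuit board, loose, 60 x 90 mm, about 13 mm high with its parts. Origin under its centre. Leave it alone.
- screwdriver: Screwdriver, loose, 160 mm long along its x, lying on the bench. Leave it alone.
- tweezers: Tweezers, loose, 120 mm long along y, 6 mm high, lying on the mat. Leave them alone.
Mind the look-alikes: they are no part of the job. Of the things that look like the nozzle, take the one that is farthest to the robot's left at the start.

How it is judged:
On the way, in this order (a step that is already met when the one before it is completed fails the run):
1. the nozzle's tube is in the inlet and fully home (within 2 mm of the hidden stop) (value of joint seal above 0.004 m and y of nozzle_tip in the frame of inlet below -0.03 m and horizontal distance between nozzle_tip and inlet below 0.09 m and angle between the y axis of nozzle and the y axis of extractor, either way round below 0.1 rad), for 0.2 s.
2. both legs of the U-bolt are through the bracket's holes, around the tube (z of each of ubolt_end0, ubolt_end1 in the frame of saddle below -0.016 m and horizontal distance between ubolt and saddle below 0.008 m and angle between the y axis of ubolt and the y axis of extractor, either way round below 0.15 rad and angle between ubolt's own z axis and vertical below 0.2 rad), for 0.1 s.
At the end, for the whole second after the job is handed in: Nozzle along the inlet (0.1 rad), hood flat (0.15 rad), tube end within 2 mm of the hidden stop (seal pressed over 4 mm). U-bolt upright (0.2 rad) astride the tube, square (0.15 rad) and centred (8 mm) on the bracket, both legs 8 mm out below the plate, bow within 5 mm of the tube. Both at rest (all of step 1 and all of step 2 and angle between nozzle's own z axis and vertical below 0.15 rad and z of ubolt in the frame of saddle below 0.047 m and linear speed of each of ubolt, nozzle below 0.02 m/s); the robot touches nothing.
It fails at once if the nozzle is rammed or pressed against the extractor with more than 35 N (contact force between nozzle and extractor above 35 N).
It fails at once if the wider U-bolt is moved more than 30 mm from where it hung (distance of ubolt_wide from where it was at the start of the episode above 0.03 m).
It fails at once if a bystander (spool, flux bottle, board, screwdriver, tweezers) is moved more than 30 mm (distance of any of spool, flux_bottle, board, screwdriver, tweezers from where it was at the start of the episode above 0.03 m).
It also fails if it takes over 61 s, if anything falls off the work surface, if the arm or the gripper's body presses on something with over 40 N, if the wrist force passes 120 N, or if a joint passes its speed limit or range.

ROBOT

A 6-joint arm with a two-finger parallel gripper is mounted at the origin on the work surface. World frame = base frame: x ahead of the robot, y to its left, z up, the work surface at z = 0. Lengths are in m, angles in rad, forces in N, time in s.
With the tool pointing down it reaches from about 0.325 to 0.85 m from the base axis. Payload 4.4 kg.
Tool frame: the origin (TCP) lies at the very end of the fingers, on their centre line; the grasp point (between the pads) lies 19 mm behind it; z points along the fingers, y is the line along which they close (so a half turn about z gives the same grasp; the last joint's range is limited). The gripper opens to 94 mm and grips with 3 to 60 N. Pads are 16 mm wide; open, the fingers measure 119 mm over their backs; the gripper's body (75 mm by 177 mm) begins 78 mm behind the grasp point.
Start: joints at [1.05, 0.207, 1.542, -0, 1.393, -0.15], TCP at [0.208, 0.536, 0.205] pointing down, gripper open.
Joint ranges: [-2.73, 2.73], [-0.86, 2.22], [0.23, 2.46], [-1.11, 4.25], [0.08, 2.63], [-2.82, 2.82]. Speed limits (rad/s): [2.79, 2.79, 3.14, 3.14, 3.14, 3.14].

INTERFACE

Orientations are given as a unit quaternion [w, x, y, z].
In Python, from bench import state, get_image, arm gives the robot as it stands. The module is installed in compiled form; this text tells all that it offers.
- The arm moves only by the shell command python3 -m crank 'ROWS' [FORCE]. ROWS is JSON, a list of rows, each a list of 3 entries, a list of its own where there are three numbers: the opening, from 0 (shut) to 1 (fully open), then the shift along the tool's x, y, z in mm, then the turn, a rotation vector about the tool's x, y, z in degrees. A call has 1 to 20 rows; each row shifts and turns the commanded pose from where the row before left it, along the tool's axes as they then stand; what a row does not reach is not made up. A row lasts 1/12 s, in which the tool goes at most 41.7 mm and 7.16 degrees, less where a joint would pass 70% of its speed; a pose out of reach is approached as far as the arm can. A call with a gripper value outside its range is refused whole. The fingers move at their own pace and stop on an object; FORCE is the grip in N (left out, the last holds). Time passes only in rows, so rows that do not move let the fingers close. It gives the time, the measured TCP pose, the force, the opening and the grip force at its end, in the units of the state.
- state(): the state, without advancing time (a new reading comes with each control period).
- get_image(name): name is "side" or "top"; returns a dict with "img" (420x560x3 uint8, red, green, blue), "range_z" (420x560 float32, m along the optical axis (not along the pixel's ray), 0 where there is no reading), "camera_matrix" (3x3 intrinsics, pixels), "dist" ([k1, k2, p1, p2, k3] as OpenCV has them; the pictures are not rectified), "xyz" and "rotation" of the camera in the world. Camera axes: x right, y up, looking along -z (the intrinsics and any distortion apply to the point x, -y, -z); pixel columns grow to the right and rows downward; lengths in m; the calibration is good to about 2 mm. A picture is of the moment at which its call begins.
- arm.sign_off(): hands the job in; it is judged then, once.
The state is a dict: "time_s": time; "joint_positions": joint angles; "joint_velocities": joint speeds; "tau": joint torques, N m; "ee_pos": TCP position; "orientation": TCP orientation; "force": force on the tool from outside, world axes, zero at the start; "wrist_torque": the same for the moment, N m; "width": finger opening in m; "finger_force": force on a finger pad.
Only numpy, scipy, OpenCV 4.12 (cv2) and the standard library are available. Lean on these libraries where they do the work, as an engineer would, in place of code of your own. Each camera call takes 0.05 s, during which the arm holds its last target. There are 200 camera calls.

## Working session

There is one attempt and no reset: what is moved stays moved. The work goes in short steps, Python scripts to look and compute and a shell command to move; the robot and the scene stay as the last step left them, time stands still between calls to the robot, and variables do not carry over. Pictures are saved under pics/ and viewed, at most 10 in all, crops included, and the job is handed in when it is done.

```bash
mkdir -p pics; cat > h.py <<'E'
import numpy as np,cv2
from bench import state,get_image,arm
def grab(n):
    d=get_image(n); np.savez(f'{n}.npz',**{k:np.array(v) for k,v in d.items()}); return d
def load(n): return dict(np.load(f'{n}.npz'))
def R(d):
    r=np.array(d['rotation'],float)
    if r.shape==(3,3): return r
    from scipy.spatial.transform import Rotation
    r=r.ravel(); return Rotation.from_quat([r[1],r[2],r[3],r[0]]).as_matrix()
def cloud(d):
    z=np.array(d['range_z'],float);h,w=z.shape
    u,v=np.meshgrid(np.arange(w),np.arange(h))
    p=cv2.undistortPoints(np.stack([u,v],-1).reshape(-1,1,2).astype(float),np.array(d['camera_matrix'],float),np.array(d['dist'],float)).reshape(h,w,2)
    c=np.stack([p[...,0]*z,-p[...,1]*z,-z],-1)
    P=c@R(d).T+np.array(d['xyz']); P[z==0]=np.nan
    return P
def proj(d,p):
    c=(np.array(p)-np.array(d['xyz']))@R(d); c=c*[1,-1,-1]
    return cv2.projectPoints(c.reshape(-1,1,3),np.zeros(3),np.zeros(3),np.array(d['camera_matrix'],float),np.array(d['dist'],float))[0].reshape(-1,2)
E
python3 - <<'E'
from h import *
for n in('side','top'):
    d=grab(n);print(n,d['xyz'],d['rotation'],d['camera_matrix'],d['dist'])
    cv2.imwrite(f'pics/{n}0.png',cv2.resize(d['img'][...,::-1],(800,600)))
print(state())
E
```

```text
side [ 0.21901572 -0.55319446  0.82608558] [ 0.90265719  0.34372401 -0.09374911 -0.24140197] [[387.82873444   0.         275.68249644]
 [  0.         387.82873444 210.7509604 ]
 [  0.           0.           1.        ]] [0.00165087 0.         0.         0.         0.        ]
top [0.31249861 0.00412612 1.23947543] [ 0.7118732   0.06918382 -0.0573032  -0.69653894] [[449.30615101   0.         280.10713249]
 [  0.         449.30615101 209.59980485]
 [  0.           0.           1.        ]] [-0.10402166  0.          0.          0.          0.        ]
{'time_s': 0.1, 'joint_positions': array([ 1.04949158e+00,  2.07358452e-01,  1.54277131e+00,  1.40904739e-05,
        1.39351251e+00, -1.50475736e-01]), 'joint_velocities': array([-0.00036858, -0.00071826, -0.0017803 ,  0.00087731,  0.00181909,
       -0.00108689]), 'tau': array([-9.65394647e-04, -3.71865427e+01, -2.82291394e+01,  6.99960790e-02,
        3.12053226e-02, -3.91245214e-05]), 'ee_pos': array([0.20800491, 0.53528908, 0.20441236]), 'orientation': array([-3.44333800e-04,  1.84355083e-01,  9.82859173e-01, -9.65256347e-04]), 'force': array([-0.2081334 , -0.93002542, -0.93013714]), 'wrist_torque': array([-0.03435181, -0.01317957, -0.04118072]), 'finger_force': 0.0, 'width': 0.09373995783260036}
```

View pics/top0.png

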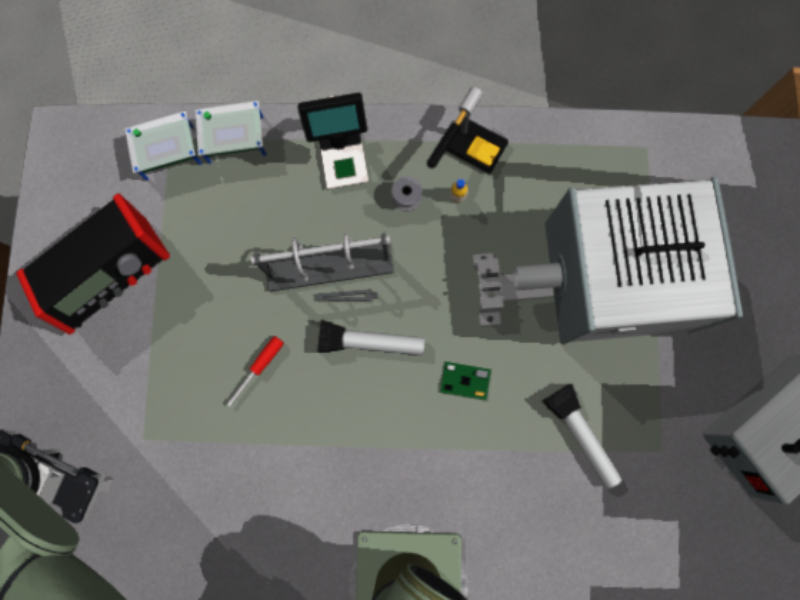

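View pics/side0.png

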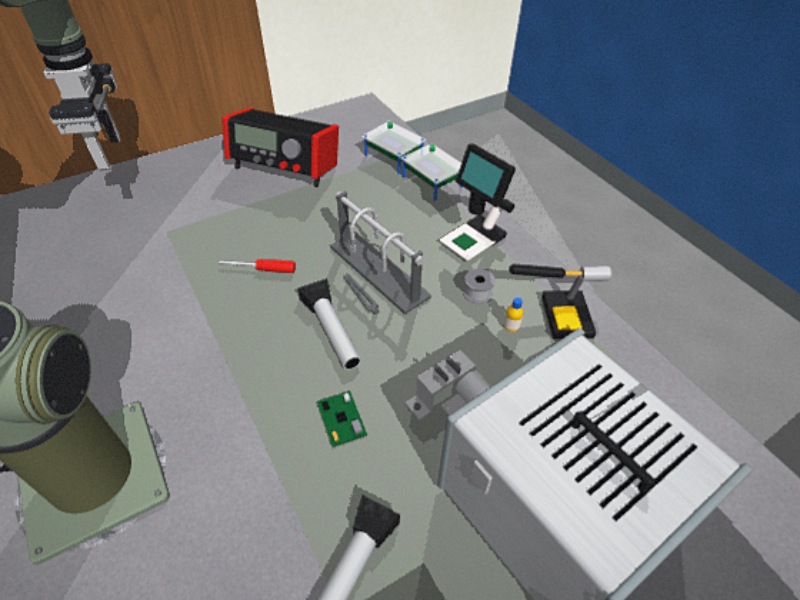

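The top view (800×600) shows two nozzle look-alikes: A, with its hood at (330,337) and plain end at (424,346), and B, with its hood at (562,400) and end at (615,485). The soldering iron at (470,100) is neither of these. A is farther to the robot's left, so I choose A. The U-bolts hang at (297,258) and (347,250). The bracket is at (487,288), the spigot at (535,277) and the tweezers at (345,295).

```bash
python3 - <<'E'
from h import *
d=load('top');P=cloud(d)
s=d['img'][...,::-1]
def crop(n,img,u0,u1,v0,v1,k): 
    return cv2.resize(img[v0:v1,u0:u1],None,fx=k,fy=k,interpolation=cv2.INTER_CUBIC)
# left: rail+nozzle; right: bracket
a=crop('',s,165,310,155,255,4)   # 580x400
cv2.imwrite('pics/c1.png',a)
def box(x0,x1,y0,y1,z0,z1):
    m=(P[...,0]>x0)&(P[...,0]<x1)&(P[...,1]>y0)&(P[...,1]<y1)&(P[...,2]>z0)&(P[...,2]<z1);return m
# region extents by pixel box
def px(u0,u1,v0,v1,z0,z1):
    m=np.zeros(P.shape[:2],bool);m[v0:v1,u0:u1]=1
    return m&(P[...,2]>z0)&(P[...,2]<z1)
m=px(215,300,222,252,.008,.06);q=P[m]
w=q[q[:,2]>.02]
for lo,hi in zip(np.arange(-.03,.25,.012),np.arange(-.018,.25,.012)):
    k=w[(w[:,1]>=lo)&(w[:,1]<hi)]
    if len(k)>4: print('noz y%.3f n%d x %.4f..%.4f zmax %.4f'%(lo,len(k),k[:,0].min(),k[:,0].max(),k[:,2].max()))
print('ends',w[:,1].min(),w[:,1].max())
m=px(325,358,172,232,.045,.075);q=P[m];print('plate n',len(q),q.min(0),q.max(0),np.median(q,0))
r=cv2.minAreaRect((q[:,:2]*1000).astype(np.float32));print('plate rect',r)
m=px(355,392,180,205,.09,.115);q=P[m];print('spigot top',len(q),q.min(0),q.max(0));
for lo in np.arange(q[:,1].min(),q[:,1].max(),.012):
    k=q[(q[:,1]>=lo)&(q[:,1]<lo+.012)]
    if len(k): print(k.mean(0).round(4),k[:,0].min().round(4),k[:,0].max().round(4))
m=px(400,515,125,235,.2,.23);q=P[m];print('cab',len(q),cv2.minAreaRect((q[:,:2]*1000).astype(np.float32)),np.median(q[:,2]))
m=px(165,285,155,200,.138,.2);q=P[m];
for g in (px(195,217,160,200,.132,.2),px(235,252,160,200,.132,.2)):
    q=P[g];print('ub',len(q),q.min(0),q.max(0),q.mean(0))
m=px(172,280,160,190,.115,.134);q=P[m];print('bar',len(q))
for lo in np.arange(q[:,1].min(),q[:,1].max(),.03):
    k=q[(q[:,1]>=lo)&(q[:,1]<lo+.03)]
    if len(k): print(k.mean(0).round(4))
E
```

```text
noz y-0.030 n8 x 0.4278..0.4606 zmax 0.0336
noz y-0.018 n58 x 0.4297..0.4603 zmax 0.0396
noz y-0.006 n49 x 0.4299..0.4630 zmax 0.0378
noz y0.006 n62 x 0.4299..0.4626 zmax 0.0366
noz y0.018 n48 x 0.4318..0.4620 zmax 0.0390
noz y0.030 n58 x 0.4319..0.4649 zmax 0.0389
noz y0.042 n50 x 0.4336..0.4646 zmax 0.0400
noz y0.054 n56 x 0.4341..0.4670 zmax 0.0382
noz y0.066 n55 x 0.4342..0.4663 zmax 0.0359
noz y0.078 n50 x 0.4361..0.4695 zmax 0.0377
noz y0.090 n57 x 0.4363..0.4692 zmax 0.0386
noz y0.102 n50 x 0.4381..0.4689 zmax 0.0388
noz y0.114 n59 x 0.4382..0.4716 zmax 0.0391
noz y0.126 n62 x 0.4354..0.4773 zmax 0.0389
noz y0.138 n80 x 0.4336..0.4800 zmax 0.0408
noz y0.150 n84 x 0.4309..0.4856 zmax 0.0409
noz y0.162 n93 x 0.4302..0.4878 zmax 0.0413
noz y0.174 n45 x 0.4301..0.4875 zmax 0.0392
ends -0.02053148764926774 0.18195906134887366
plate n 479 [ 0.51333262 -0.1630864   0.04503744] [ 0.60904749 -0.11731807  0.0749577 ] [ 0.560972   -0.13953146  0.06061156]
plate rect ((561.611572265625, -140.4249267578125), (95.11424255371094, 38.02023696899414), 6.187808990478516)
spigot top 496 [ 0.5464
[... 211 characters left out ...]
] 0.5476 0.5907
[ 0.5669 -0.2088  0.1028] 0.5473 0.5906
[ 0.5655 -0.1966  0.1034] 0.5464 0.5867
[ 0.5669 -0.1872  0.1032] 0.5469 0.5865
cab 10266 ((587.638671875, -398.43890380859375), (244.4570770263672, 266.7250671386719), 5.990276336669922) 0.21524907480163924
ub 68 [0.57446066 0.1908254  0.13202263] [0.61417378 0.24371338 0.14591137] [0.59414086 0.21493397 0.13568865]
ub 60 [0.59181539 0.1017198  0.1321343 ] [0.62901937 0.14217327 0.14211839] [0.60953935 0.12271461 0.13568073]
bar 460
[0.6202 0.0619 0.1296]
[0.6156 0.0927 0.1297]
[0.6079 0.1231 0.1289]
[0.6052 0.1534 0.1301]
[0.6    0.1822 0.1297]
[0.5916 0.2116 0.1286]
[0.5893 0.2434 0.1301]
[0.5829 0.2733 0.1292]
[0.5837 0.2916 0.1313]
```

View pics/c1.png

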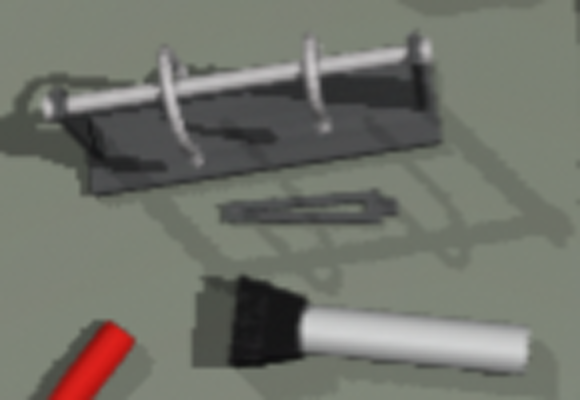

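In the enlarged crop, the right U-bolt (top at (310,38), near leg end at (325,128)) is clearly narrower than the left one (165,50 to 197,160), so the right one fits. Nozzle A has its hood at (265,322) and its plain end at (527,347). I'll turn the tool to the nozzle's yaw first.

```bash
cat >> h.py <<'E'
from scipy.spatial.transform import Rotation as Ro
def to(x,y,z,yaw):
    "shift in tool axes (mm) after turning, and turn (deg) so tool points down with tool y at world angle yaw"
    s=state();o=np.array(s['orientation']);A=Ro.from_quat([o[1],o[2],o[3],o[0]]).as_matrix()
    c,sn=np.cos(np.radians(yaw)),np.sin(np.radians(yaw))
    T=np.array([[-sn,c,0],[c,sn,0],[0,0,-1]]) ; dp=(np.array([x,y,z])-s['ee_pos'])*1000
    print('pos',s['ee_pos'].round(4),'shift now',(A.T@dp).round(1),'shift if aligned',(T.T@dp).round(1),'turn',np.degrees(Ro.from_matrix(A.T@T).as_rotvec()).round(2),'t',round(s['time_s'],2),'F',s['force'].round(1),'w',round(s['width'],4))
E
python3 -m crank '[[1,[0,0,0],[0,0,7.1]],[1,[0,0,0],[0,0,7.1]],[1,[0,0,0],[0,0,7.1]],[1,[0,0,0],[0,0,7.1]],[1,[0,0,0],[0,0,7.1]],[1,[0,0,0],[0,0,7.1]],[1,[0,0,0],[0,0,7.1]],[1,[0,0,0],[0,0,7.1]],[1,[0,0,0],[0,0,7.1]],[1,[0,0,0],[0,0,7.1]],[1,[0,0,0],[0,0,0]]]'
python3 -c "
from h import *
to(.451,.074,.1,-4.05)"
```

```text
time_s: 1.02
ee_pos: [0.2082, 0.5355, 0.2048]
orientation: [0.0, 0.722, 0.692, -0.001]
force: [-0.4, 0.7, -0.5]
width: 0.0939
finger_force: 0.0
pos [0.2082 0.5355 0.2048] shift now [-451.   261.7  105.2] shift if aligned [-443.2  274.8  104.8] turn [-0.03  0.06  1.69] t 1.02 F [-0.4  0.7 -0.5] w 0.0939
```

```bash
python3 -m crank '[[0.6,[-32,20,0],[0,0,1.7]],[0.6,[-32,20,0],[0,0,0]],[0.6,[-32,20,0],[0,0,0]],[0.6,[-32,20,0],[0,0,0]],[0.6,[-32,20,0],[0,0,0]],[0.6,[-32,20,0],[0,0,0]],[0.6,[-32,20,0],[0,0,0]],[0.6,[-32,20,0],[0,0,0]],[0.6,[-32,20,0],[0,0,0]],[0.6,[-32,20,0],[0,0,0]],[0.6,[-32,20,0],[0,0,0]],[0.6,[-32,20,0],[0,0,0]],[0.6,[-32,20,0],[0,0,0]],[0.6,[-27,15,0],[0,0,0]],[0.6,[0,0,0],[0,0,0]],[0.6,[0,0,0],[0,0,0]]]'
python3 - <<'E'
from h import *
to(.451,.074,.005,-4.05)
P=cloud(load('top'))
m=np.zeros(P.shape[:2],bool);m[198:216,215:270]=1;m&=(P[...,2]>.003)&(P[...,2]<.03);q=P[m];print('tweez',q.min(0),q.max(0))
# U-bolt points via both cameras, in rail frame
for n in('top','side'):
    P=cloud(load(n)).reshape(-1,3);c=np.array([.600,.170]);a=np.array([.176,-1])/np.hypot(.176,1)*-1  # bar dir (+y)
    b=np.array([a[1],-a[0]])
    r=(P[:,:2]-c)@np.stack([b,a],1)
    for lo,hi in((-.075,-.03),(.03,.075)):
        k=(r[:,1]>lo)&(r[:,1]<hi)&(abs(r[:,0])<.045)&(P[:,2]>.03)&(P[:,2]<.16)
        k2=k&((abs(r[:,0])>.012)|(P[:,2]>.134))
        g=np.c_[r[k2],P[k2,2]]
        for sgn in(-1,1):
            h=g[(g[:,0]*sgn>.012)&(g[:,2]<.112)]
            if len(h)>3: print(n,lo,'leg',sgn,len(h),h.min(0).round(4),h.max(0).round(4),h.mean(0).round(4))
        h=g[g[:,2]>.134];
        if len(h): print(n,lo,'top',len(h),h.mean(0).round(4),h[:,2].max())
E
```

```text
time_s: 2.35
ee_pos: [0.4534, 0.0744, 0.2051]
orientation: [-0.0, 0.731, 0.682, -0.0]
force: [-0.0, -0.4, -1.1]
width: 0.0565
finger_force: 0.0
pos [0.4534 0.0744 0.2051] shift now [ -0.6  -2.1 200.1] shift if aligned [ -0.6  -2.3 200.1] turn [-0.05 -0.02  0.04] t 2.35 F [-0.  -0.4 -1.1] w 0.0565
tweez [0.51784879 0.05851075 0.00301898] [0.56847804 0.211258   0.01441164]
top -0.075 leg -1 18 [-0.0252 -0.0511  0.0576] [-0.0206 -0.0425  0.1111] [-0.0228 -0.0475  0.0852]
top -0.075 leg 1 6 [ 0.023  -0.0531  0.0814] [ 0.026  -0.0499  0.1045] [ 0.0245 -0.0518  0.0923]
top -0.075 top 38 [ 0.0005 -0.0487  0.1373] 0.14211839350689814
top 0.03 leg -1 22 [-0.032   0.038   0.0508] [-0.0251  0.0464  0.1103] [-0.0299  0.0413  0.0805]
top 0.03 leg 1 18 [0.03   0.0411 0.047 ] [0.0369 0.0498 0.1102] [0.0324 0.0444 0.0779]
top 0.03 top 45 [0.0026 0.046  0.137 ] 0.14591137337472992
side -0.075 leg -1 44 [-0.0258 -0.0511  0.0565] [-0.0183 -0.0445  0.1116] [-0.0226 -0.0474  0.0838]
side -0.075 leg 1 27 [ 0.0197 -0.053   0.0576] [ 0.0269 -0.0443  0.1087] [ 0.0227 -0.0495  0.076 ]
side -0.075 top 25 [ 0.001  -0.048   0.1371] 0.14082222405121037
side 0.03 leg -1 53 [-0.0341  0.0378  0.0457] [-0.0233  0.0473  0.1103] [-0.0295  0.0416  0.0792]
side 0.03 leg 1 31 [0.0272 0.0406 0.045 ] [0.0384 0.049  0.1112] [0.0322 0.0448 0.0777]
side 0.03 top 31 [0.0005 0.043  0.137 ] 0.1412454029473723
```

```bash
python3 -m crank '[[0.6,[-0.5,-2,30],[0,0,0]],[0.6,[0,0,40],[0,0,0]],[0.6,[0,0,40],[0,0,0]],[0.6,[0,0,40],[0,0,0]],[0.6,[0,0,30],[0,0,0]],[0.6,[0,0,12],[0,0,0]],[0.6,[0,0,8],[0,0,0]],[0.6,[0,0,0],[0,0,0]],[0.2,[0,0,0],[0,0,0]],[0.2,[0,0,0],[0,0,0]],[0.2,[0,0,0],[0,0,0]],[0.2,[0,0,0],[0,0,0]],[0.2,[0,0,0],[0,0,0]],[0.2,[0,0,0],[0,0,0]]]' 40
python3 -c "
from h import *
to(.451,.074,.005,-4.05)"
```

```text
time_s: 3.52
ee_pos: [0.4516, 0.0754, 0.0067]
orientation: [0.0, 0.731, 0.682, 0.0]
force: [-1.8, 0.7, 6.9]
width: 0.033
finger_force: 40.0
pos [0.4516 0.0754 0.0067] shift now [-1.4 -0.5  1.7] shift if aligned [-1.4 -0.5  1.7] turn [ 0.05 -0.02  0.11] t 3.52 F [-1.8  0.7  6.9] w 0.033
```

```bash
python3 -m crank '[[0.2,[0,0,-5],[0,0,0]],[0.2,[0,0,-20],[0,0,0]],[0.2,[0,0,-30],[0,0,0]],[0.2,[0,0,-40],[0,0,0]],[0.2,[0,0,-40],[0,0,0]],[0.2,[0,0,0],[0,0,-5]],[0.2,[0,0,0],[0,0,-5.1]],[0.2,[0,0,0],[0,0,0]],[0.2,[0,0,0],[0,0,0]]]'
python3 -c "
from h import *
d=grab('top');cv2.imwrite('pics/t2.png',cv2.resize(d['img'][130:290,200:440,::-1],None,fx=3,fy=3))
to(.5533,-.0744,.15,6.05)"
```

```text
time_s: 4.27
ee_pos: [0.4507, 0.0752, 0.1403]
orientation: [-0.0, 0.669, 0.743, -0.0]
force: [0.0, -0.5, -2.4]
width: 0.0333
finger_force: 40.0
pos [0.4505 0.0752 0.1399] shift now [-159.5   86.5  -10.2] shift if aligned [-159.6   86.4  -10.1] turn [-0.06 -0.01 -0.02] t 4.32 F [ 0.7 -0.8 -3.2] w 0.0332
```

```bash
python3 -m crank '[[0.2,[-20,10,-2],[0,0,0]],[0.2,[-28,15,-2],[0,0,0]],[0.2,[-28,15,-2],[0,0,0]],[0.2,[-28,15,-2],[0,0,0]],[0.2,[-28,15,-2],[0,0,0]],[0.2,[-20,12,0],[0,0,0]],[0.2,[-7.5,4.4,0],[0,0,0]],[0.2,[0,0,0],[0,0,0]],[0.2,[0,0,0],[0,0,0]],[0.2,[0,0,0],[0,0,0]]]'
python3 - <<'E'
from h import *
to(.5533,-.0744,.0775,6.05)
C=np.array([.5603,-.140]);ye=np.array([-.1054,.9944]);xe=np.array([.9944,.1054])
for n in('side','top'):
    d=grab(n);P=cloud(d).reshape(-1,3);col=d['img'].reshape(-1,3)
    r=np.c_[(P[:,:2]-C)@np.stack([xe,ye],1),P[:,2]]
    k=(abs(r[:,0])<.03)&(r[:,1]>-.06)&(r[:,1]<.1)&(r[:,2]>.125)&(r[:,2]<.185)
    q=r[k]
    print(n,'tip ymin',np.percentile(q[:,1],[0,2]).round(4))
    for lo in np.arange(-.045,.14,.015):
        g=q[(q[:,1]>=lo)&(q[:,1]<lo+.015)]
        if len(g)>5: print(lo.round(3),len(g),'x',np.percentile(g[:,0],[2,98]).round(4),'zmax',np.percentile(g[:,2],97).round(4))
d=load('side');uv=proj(d,[.56,-.12,.1])[0];u,v=map(int,uv)
cv2.imwrite('pics/s3.png',cv2.resize(d['img'][max(v-75,0):v+75,max(u-100,0):u+100,::-1],None,fx=4,fy=4,interpolation=cv2.INTER_CUBIC))
E
```

```text
time_s: 5.15
ee_pos: [0.5528, -0.0727, 0.1495]
orientation: [-0.001, 0.668, 0.744, -0.0]
force: [0.9, -0.2, -2.9]
width: 0.0327
finger_force: 40.0
pos [ 0.5528 -0.0727  0.1495] shift now [-1.8  0.5 72. ] shift if aligned [-1.7  0.3 72. ] turn [-0.13 -0.09  0.13] t 5.15 F [ 0.9 -0.2 -2.9] w 0.0327
side tip ymin [-0.0286 -0.0274]
-0.03 157 x [-0.0166  0.0148] zmax 0.1778
-0.015 96 x [-0.0168  0.0122] zmax 0.1785
0.0 93 x [-0.0168  0.013 ] zmax 0.1784
0.015 93 x [-0.0166  0.011 ] zmax 0.178
0.03 87 x [-0.017   0.0103] zmax 0.1785
0.045 145 x [-0.028   0.0267] zmax 0.1824
0.06 116 x [-0.0291  0.0209] zmax 0.1837
0.075 29 x [-0.0286  0.0177] zmax 0.1807
0.09 6 x [-0.0165 -0.0145] zmax 0.1693
top tip ymin [-0.0261 -0.0256]
0.0 29 x [-0.0145  0.016 ] zmax 0.18
0.015 14 x [-0.015  -0.0071] zmax 0.1758
0.09 38 x [-0.0157  0.0165] zmax 0.1786
```

View pics/s3.png

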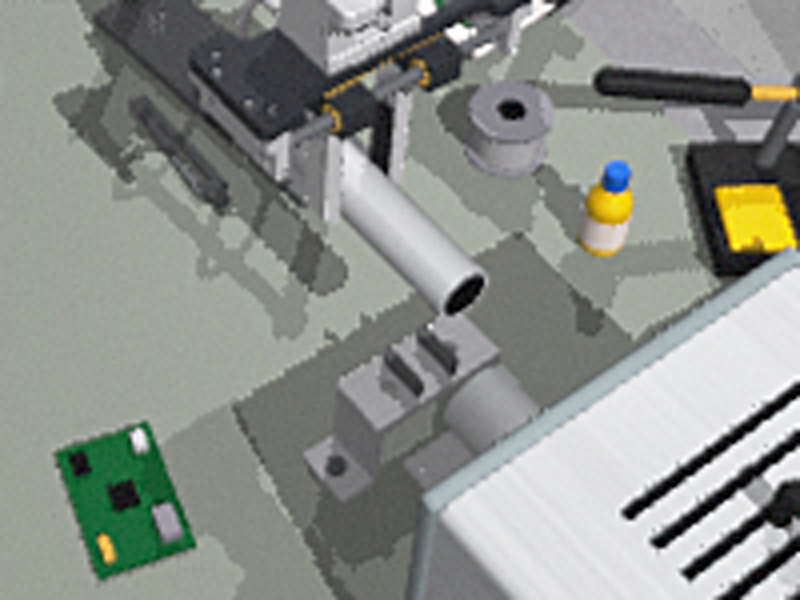

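The nozzle is held level: its tip is at (465,290) in the crop, lined up over the bracket, with the V saddle at (420,365) and the spigot behind it. Lowering it now.

```bash
python3 -m crank '[[0.2,[-1,0.3,30],[0,0,0]],[0.2,[0,0,25],[0,0,0]],[0.2,[0,0,10],[0,0,0]],[0.2,[0,0,5],[0,0,0]],[0.2,[0,0,2],[0,0,0]],[0.2,[0,0,0],[0,0,0]],[0.2,[0,0,0],[0,0,0]]]'
python3 -m crank '[[0.2,[0,0,0.7],[0,0,0]],[0.2,[0,0,0.7],[0,0,0]],[0.2,[0,0,0],[0,0,0]]]'
python3 -m crank '[[0.2,[0,0,0.7],[0,0,0]],[0.2,[0,0,0],[0,0,0]]]'
python3 -c "
from h import *
to(.5533,-.0744,.075,6.05)"
```

```text
time_s: 5.83
ee_pos: [0.5558, -0.0752, 0.0799]
orientation: [0.001, 0.668, 0.744, 0.001]
force: [0.1, -1.5, -1.6]
width: 0.0335
finger_force: 40.0
time_s: 6.08
ee_pos: [0.5551, -0.0752, 0.0777]
orientation: [0.001, 0.668, 0.744, 0.0]
force: [0.4, -0.1, -2.1]
width: 0.0331
finger_force: 40.0
time_s: 6.25
ee_pos: [0.5547, -0.0751, 0.0765]
orientation: [0.0, 0.668, 0.744, 0.0]
force: [-1.0, 0.5, -3.1]
width: 0.033
finger_force: 40.0
pos [ 0.5547 -0.0751  0.0765] shift now [ 0.9 -1.3  1.5] shift if aligned [ 0.9 -1.3  1.5] turn [0.01 0.01 0.1 ] t 6.25 F [-1.   0.5 -3.1] w 0.033
```

```bash
python3 -m crank '[[0.2,[0,-1,0.7],[0,0,0]],[0.2,[0,0,0],[0,0,0]],[0.2,[0,0,0],[0,0,0]]]'
python3 -m crank '[[0.2,[0,0,0.7],[0,0,0]],[0.2,[0,0,0],[0,0,0]],[0.2,[0,0,0],[0,0,0]]]'
python3 -m crank '[[0.2,[0,0,0.7],[0,0,0]],[0.2,[0,0,0],[0,0,0]],[0.2,[0,0,0],[0,0,0]]]'
python3 -c "
from h import *
to(.5533,-.0744,.075,6.05)"
```

```text
time_s: 6.5
ee_pos: [0.5534, -0.0751, 0.0755]
orientation: [-0.0, 0.668, 0.744, -0.0]
force: [-0.1, 0.3, -2.6]
width: 0.0332
finger_force: 40.0
time_s: 6.75
ee_pos: [0.5536, -0.0752, 0.0749]
orientation: [-0.0, 0.668, 0.744, -0.0]
force: [-0.7, -0.6, -2.7]
width: 0.0329
finger_force: 40.0
time_s: 7.0
ee_pos: [0.5536, -0.0751, 0.0744]
orientation: [-0.0, 0.668, 0.744, -0.0]
force: [-1.0, 1.0, -1.7]
width: 0.0333
finger_force: 40.0
pos [ 0.5536 -0.0751  0.0744] shift now [ 0.8 -0.2 -0.6] shift if aligned [ 0.8 -0.2 -0.6] turn [-0.01 -0.    0.11] t 7.0 F [-1.   1.  -1.7] w 0.0333
```

```bash
python3 -m crank '[[0.2,[0,0,0.5],[0,0,0]],[0.2,[-4,0,0],[0,0,0]],[0.2,[-4,0,0],[0,0,0]],[0.2,[-4,0,0],[0,0,0]],[0.2,[-4,0,0],[0,0,0]],[0.2,[0,0,0],[0,0,0]]]'
python3 -m crank '[[0.2,[-3,0,0],[0,0,0]],[0.2,[-3,0,0],[0,0,0]],[0.2,[0,0,0],[0,0,0]]]'
python3 -c "
from h import *
to(.5533,-.0744,.0745,6.05)"
```

```text
time_s: 7.5
ee_pos: [0.5553, -0.0917, 0.074]
orientation: [-0.0, 0.668, 0.744, -0.0]
force: [-3.0, 2.0, 1.5]
width: 0.033
finger_force: 40.0
time_s: 7.75
ee_pos: [0.5559, -0.0969, 0.074]
orientation: [-0.0, 0.668, 0.744, 0.0]
force: [-2.8, 4.2, 3.3]
width: 0.0333
finger_force: 40.0
pos [ 0.5559 -0.0969  0.074 ] shift now [22.7 -0.1 -0.4] shift if aligned [22.7 -0.2 -0.5] turn [-0.01 -0.05  0.08] t 7.75 F [-2.8  4.2  3.3] w 0.0333
```

```bash
python3 -m crank '[[0.2,[-4,-0.4,-0.3],[0,0,0]],[0.2,[-4,0,0],[0,0,0]],[0.2,[-4,0,0],[0,0,0]],[0.2,[0,0,0],[0,0,0]]]'
python3 -m crank '[[0.2,[-4,0,0],[0,0,0]],[0.2,[-4,0,0],[0,0,0]],[0.2,[-4,0,0],[0,0,0]],[0.2,[0,0,0],[0,0,0]]]'
python3 -c "
from h import *
to(.5533,-.0744,.0745,6.05)"
```

```text
time_s: 8.08
ee_pos: [0.5571, -0.1092, 0.0744]
orientation: [0.0, 0.668, 0.744, 0.0]
force: [-2.4, 4.4, 3.6]
width: 0.033
finger_force: 40.0
time_s: 8.42
ee_pos: [0.5583, -0.1206, 0.0746]
orientation: [-0.0, 0.668, 0.744, 0.001]
force: [-2.7, 5.4, 5.6]
width: 0.033
finger_force: 40.0
pos [ 0.5583 -0.1206  0.0746] shift now [46.5 -0.1  0.1] shift if aligned [46.5 -0.1  0.1] turn [ 0.02 -0.07  0.08] t 8.42 F [-2.7  5.4  5.6] w 0.033
```

```bash
python3 -m crank '[[0.2,[-3,-0.3,-0.4],[0,0,0]],[0.2,[-3,0,0],[0,0,0]],[0.2,[-3,0,0],[0,0,0]],[0.2,[-3,0,0],[0,0,0]],[0.2,[0,0,0],[0,0,0]]]'
python3 -m crank '[[0.2,[-2,0,0],[0,0,0]],[0.2,[0,0,0],[0,0,0]]]'
python3 -m crank '[[0.2,[-2,0,0],[0,0,0]],[0.2,[0,0,0],[0,0,0]]]'
python3 -c "
from h import *
to(.5533,-.0744,.0745,6.05)"
```

```text
time_s: 8.83
ee_pos: [0.5597, -0.1337, 0.0747]
orientation: [0.001, 0.668, 0.744, 0.0]
force: [-0.0, 2.7, 1.8]
width: 0.0333
finger_force: 40.0
time_s: 9.0
ee_pos: [0.5598, -0.1352, 0.0747]
orientation: [0.0, 0.668, 0.744, 0.0]
force: [-0.8, 4.1, 2.4]
width: 0.0332
finger_force: 40.0
time_s: 9.17
ee_pos: [0.56, -0.137, 0.0747]
orientation: [0.0, 0.668, 0.744, 0.0]
force: [0.4, 4.2, 2.4]
width: 0.0331
finger_force: 40.0
pos [ 0.56   -0.137   0.0747] shift now [62.9  0.   0.2] shift if aligned [62.9 -0.1  0.2] turn [0.06 0.01 0.1 ] t 9.17 F [0.4 4.2 2.4] w 0.0331
```

```bash
cat > ok.py <<'E'
from bench import state
import sys
s=state();print(s['ee_pos'].round(4),s['force'].round(1));sys.exit(0 if s['force'][1]<9 else 1)
E
python3 -m crank '[[0.2,[-1,0,0],[0,0,0]],[0.2,[0,0,0],[0,0,0]]]' >/dev/null; python3 ok.py &&
python3 -m crank '[[0.2,[-1,0,0],[0,0,0]],[0.2,[0,0,0],[0,0,0]]]' >/dev/null && python3 ok.py &&
python3 -m crank '[[0.2,[-1,0,0],[0,0,0]],[0.2,[0,0,0],[0,0,0]]]' >/dev/null && python3 ok.py &&
python3 -m crank '[[0.2,[-1,0,0],[0,0,0]],[0.2,[0,0,0],[0,0,0]]]' >/dev/null && python3 ok.py &&
python3 -m crank '[[0.2,[-1,0,0],[0,0,0]],[0.2,[0,0,0],[0,0,0]]]' >/dev/null && python3 ok.py &&
python3 -m crank '[[0.2,[-1,0,0],[0,0,0]],[0.2,[0,0,0],[0,0,0]]]' >/dev/null && python3 ok.py &&
python3 -m crank '[[0.2,[-1,0,0],[0,0,0]],[0.2,[0,0,0],[0,0,0]]]' >/dev/null && python3 ok.py &&
python3 -m crank '[[0.2,[-1,0,0],[0,0,0]],[0.2,[0,0,0],[0,0,0]]]' >/dev/null && python3 ok.py &&
python3 -m crank '[[0.2,[-1,0,0],[0,0,0]],[0.2,[0,0,0],[0,0,0]]]' >/dev/null && python3 ok.py &&
python3 -m crank '[[0.2,[-1,0,0],[0,0,0]],[0.2,[0,0,0],[0,0,0]]]' >/dev/null && python3 ok.py
```

```text
[ 0.5601 -0.1377  0.0747] [0.4 4.9 2.9]
[ 0.5602 -0.1387  0.0747] [0.7 5.1 3.2]
[ 0.5603 -0.1397  0.0747] [1.1 4.  3.1]
[ 0.5604 -0.1406  0.0747] [0.9 5.  3.2]
[ 0.5605 -0.1416  0.0747] [0.3 4.5 2.8]
[ 0.5606 -0.1426  0.0747] [1.1 4.5 2.8]
[ 0.5607 -0.1436  0.0747] [0.1 4.7 3. ]
[ 0.5608 -0.1446  0.0747] [0.6 4.6 2.8]
[ 0.5609 -0.1456  0.0747] [0.7 4.8 2.4]
[ 0.561  -0.1459  0.0747] [0.1 7.1 2.9]
```

```bash
for i in 1; do python3 -m crank '[[0.2,[-1,0,0],[0,0,0]],[0.2,[0,0,0],[0,0,0]],[0.2,[0,0,0],[0,0,0]]]' >/dev/null; python3 ok.py; done
python3 -m crank '[[0.2,[-1,0,0],[0,0,0]],[0.2,[0,0,0],[0,0,0]],[0.2,[0,0,0],[0,0,0]]]' >/dev/null; python3 ok.py
```

```text
[ 0.561  -0.1459  0.0746] [0.2 8.7 5.8]
[ 0.561  -0.146   0.0746] [ 0.8 10.8  6. ]
```

```bash
python3 -m crank '[[0.2,[-1,0,0],[0,0,0]],[0.2,[-1,0,0],[0,0,0]],[0.2,[0,0,0],[0,0,0]],[0.2,[0,0,0],[0,0,0]],[0.2,[0,0,0],[0,0,0]]]' >/dev/null; python3 ok.py
python3 -m crank '[[0.2,[3,0,0],[0,0,0]],[0.2,[0,0,0],[0,0,0]],[0.7,[0,0,0],[0,0,0]],[0.7,[0,0,0],[0,0,0]],[0.7,[0,0,0],[0,0,0]],[0.7,[0,0,0],[0,0,0]]]'
python3 -m crank '[[0.7,[0,0,-10],[0,0,0]],[0.7,[0,0,-30],[0,0,0]],[0.7,[0,0,-40],[0,0,0]],[0.7,[0,0,-40],[0,0,0]],[0.7,[0,0,-40],[0,0,0]],[0.7,[0,0,-10],[0,0,0]],[0.7,[0,0,0],[0,0,0]],[0.7,[0,0,0],[0,0,0]]]'
python3 - <<'E'
from h import *
th=np.radians(10)
to(.6087,.1226,.245,8)
d=grab('side');uv=proj(d,[.56,-.12,.1])[0];u,v=map(int,uv)
cv2.imwrite('pics/s4.png',cv2.resize(d['img'][max(v-75,0):v+75,max(u-100,0):u+100,::-1],None,fx=4,fy=4,interpolation=cv2.INTER_CUBIC))
C=np.array([.5603,-.140]);ye=np.array([-.1054,.9944]);xe=np.array([.9944,.1054])
for n in('side',):
    P=cloud(d).reshape(-1,3);r=np.c_[(P[:,:2]-C)@np.stack([xe,ye],1),P[:,2]]
    k=(abs(r[:,0])<.035)&(r[:,1]>-.045)&(r[:,1]<.11)&(r[:,2]>.07)&(r[:,2]<.12);q=r[k]
    for lo in np.arange(-.045,.11,.015):
        g=q[(q[:,1]>=lo)&(q[:,1]<lo+.015)]
        if len(g)>5: print(lo.round(3),len(g),'x',np.percentile(g[:,0],[2,98]).round(4),'zmax',np.percentile(g[:,2],97).round(4))
    print('hood end',np.percentile(q[:,1],99.5))
E
```

```text
[ 0.561  -0.146   0.0746] [ 0.2 14.8  7. ]
time_s: 12.25
ee_pos: [0.5605, -0.1488, 0.0742]
orientation: [0.0, 0.668, 0.744, -0.001]
force: [1.5, -0.1, 0.5]
width: 0.0565
finger_force: 0.0
time_s: 12.92
ee_pos: [0.5608, -0.1482, 0.2449]
orientation: [0.001, 0.668, 0.744, 0.0]
force: [0.0, 0.1, -0.7]
width: 0.0661
finger_force: 0.0
pos [ 0.5608 -0.1482  0.2449] shift now [264.1  76.6  -0.3] shift if aligned [ 2.615e+02  8.520e+01 -1.000e-01] turn [ 0.05  0.05 -1.86] t 12.92 F [ 0.   0.1 -0.7] w 0.0661
-0.045 78 x [-0.0166  0.0144] zmax 0.1034
-0.03 97 x [-0.0164  0.0146] zmax 0.1043
-0.015 94 x [-0.0165  0.0136] zmax 0.1033
0.0 96 x [-0.0164  0.0133] zmax 0.1032
0.015 87 x [-0.0166  0.0122] zmax 0.1035
0.03 80 x [-0.0163  0.0127] zmax 0.1043
0.045 126 x [-0.0209  0.019 ] zmax 0.1043
0.06 132 x [-0.0244  0.0219] zmax 0.1049
0.075 154 x [-0.028   0.0261] zmax 0.105
0.09 105 x [-0.031   0.0287] zmax 0.1051
hood end 0.09916188711521312
```

View pics/s4.png

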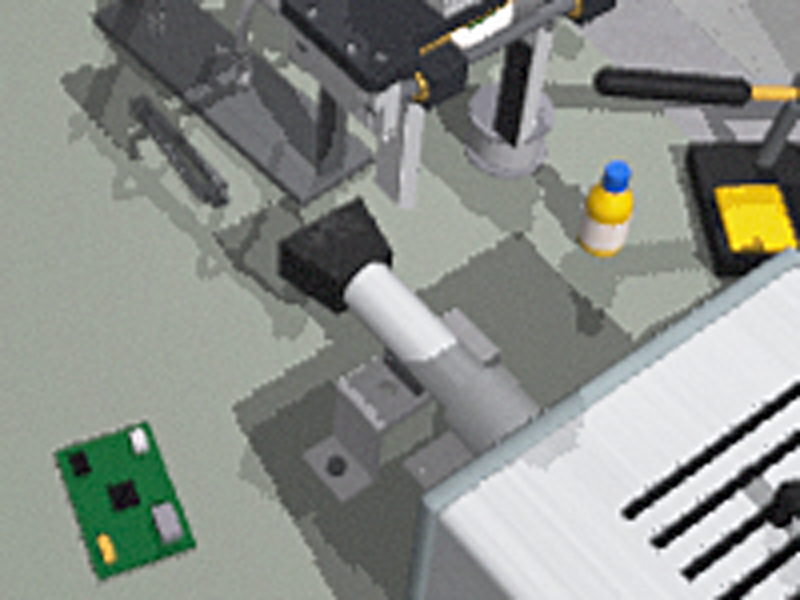

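Nozzle is in: the tube runs from the hood (335,255) across the saddle into the spigot at (440,370), hood flat, and the left hole shows at (388,388). Next I clear the arm and measure the holes and the U-bolt more closely.

```bash
python3 -m crank '[[0.8,[28,-27,-8],[0,0,0]],[0.8,[28,-27,-8],[0,0,0]],[0.8,[28,-27,-8],[0,0,0]],[0.8,[28,-27,-8],[0,0,0]],[0.8,[28,-27,-8],[0,0,0]],[0.8,[28,-27,-8],[0,0,0]],[0.8,[0,0,0],[0,0,0]],[0.8,[0,0,0],[0,0,0]]]'
python3 - <<'E'
from h import *
C=np.array([.5603,-.140]);ye=np.array([-.1054,.9944]);xe=np.array([.9944,.1054])
tiles=[]
for n in('top','side'):
    d=grab(n);P3=cloud(d);P=P3.reshape(-1,3);im=d['img'][...,::-1]
    a=np.array([-.1733,.9849]);b=np.array([.9849,.1733]);c=np.array([.6,.17])
    r=np.c_[(P[:,:2]-c)@np.stack([b,a],1),P[:,2]]
    k=(r[:,1]>-.075)&(r[:,1]<-.03)&(abs(r[:,0])<.04)&(r[:,2]>.03)&(r[:,2]<.15)&((abs(r[:,0])>.012)|(r[:,2]>.134));g=r[k]
    for s in(-1,1):
        h=g[(g[:,0]*s>.012)&(g[:,2]<.115)]
        if len(h)>3:print(n,s,len(h),h.mean(0).round(4),'fit y(z)',np.polyfit(h[:,2],h[:,1],1).round(3))
    h=g[g[:,2]>.12];print('bow y(x) slope deg',np.degrees(np.arctan(np.polyfit(h[:,0],h[:,1],1)[0])).round(2),len(h),h.mean(0).round(4))
    # holes: rim centroid
    for s in(-1,1):
        w=np.r_[C+s*.023*xe,.06];uv=proj(d,w)[0];u,v=uv.round().astype(int)
        t=cv2.resize(im[v-9:v+10,u-9:u+10],(380,280),interpolation=cv2.INTER_CUBIC)
        q=((uv-[u-9,v-9]+.5)*[20,280/19]);cv2.drawMarker(t,tuple(int(z) for z in q),(0,0,255),0,12,1);tiles.append(t);print(n,s,'proj',uv.round(2))
cv2.imwrite('pics/holes.png',np.vstack([np.hstack(tiles[:2]),np.hstack(tiles[2:])]))
E
```

```text
time_s: 13.63
ee_pos: [0.38, 0.0028, 0.2908]
orientation: [-0.001, 0.667, 0.745, -0.001]
force: [-0.0, -0.3, -0.3]
width: 0.0752
finger_force: 0.0
top -1 18 [-0.0233 -0.0476  0.0869] fit y(z) [-0.009 -0.047]
top 1 6 [ 0.024  -0.0518  0.094 ] fit y(z) [ 0.01  -0.053]
bow y(x) slope deg -1.65 57 [-1.000e-04 -4.800e-02  1.339e-01]
top -1 proj [343.42 206.6 ]
top 1 proj [341.58 189.86]
side -1 47 [-0.0229 -0.0479  0.0863] fit y(z) [ 0.015 -0.049]
side 1 29 [ 0.0227 -0.0495  0.0786] fit y(z) [ 0.04  -0.053]
bow y(x) slope deg -3.45 53 [-0.0014 -0.0481  0.1315]
side -1 proj [304.39 264.17]
side 1 proj [319.29 254.76]
```

View pics/holes.png

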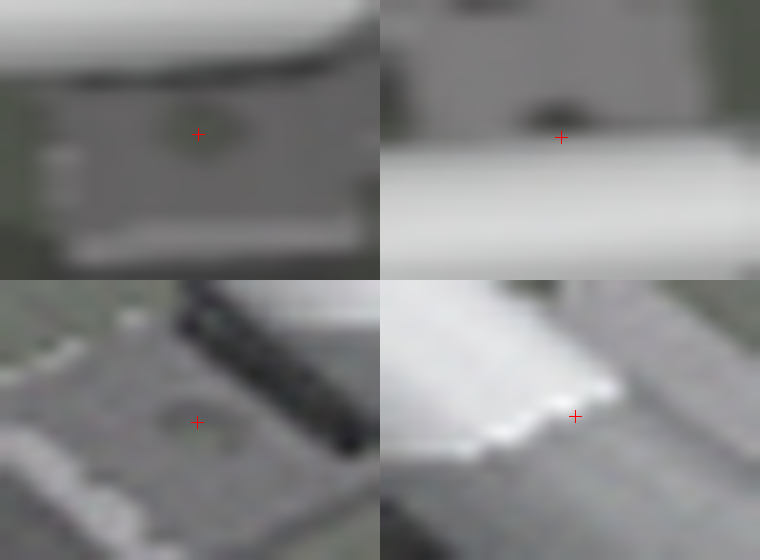

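Projected hole centres fall within about 0.3 px of the holes seen: (205,130) and (558,118) in the top tiles, (203,425) in the side tile. The bracket pose is therefore good, with holes about 0.4 mm further to -y. On to the U-bolt.

```bash
python3 -c "
from h import *
to(.6084,.1220,.2,7.5)"
```

```text
pos [0.3812 0.0016 0.2906] shift now [ 95.3 239.   90. ] shift if aligned [ 89.7 240.9  90.6] turn [-0.17 -0.03 -1.35] t 13.73 F [ 1.1  0.6 -0.7] w 0.075
```

```bash
python3 -m crank '[[0.8,[0,0,0],[0,0,-1.35]],[0.8,[13,34,0],[0,0,0]],[0.8,[13,34,0],[0,0,0]],[0.8,[13,34,0],[0,0,0]],[0.8,[13,34,0],[0,0,0]],[0.8,[13,34,10],[0,0,0]],[0.8,[13,34,20],[0,0,0]],[0.8,[8,25,30],[0,0,0]],[0.8,[4,12,30],[0,0,0]],[0.8,[0,0,0],[0,0,0]],[0.8,[0,0,0],[0,0,0]],[0.8,[0,0,0],[0,0,0]]]'
python3 -c "
from h import *
to(.6084,.1220,.095,7.5)"
```

```text
time_s: 14.73
ee_pos: [0.6091, 0.1217, 0.2025]
orientation: [-0.0, 0.66, 0.752, -0.0]
force: [-0.0, -0.0, 0.5]
width: 0.076
finger_force: 0.0
pos [0.6091 0.1217 0.2025] shift now [  0.4  -0.5 107.5] shift if aligned [  0.4  -0.6 107.5] turn [-0.05  0.01 -0.03] t 14.73 F [-0.  -0.   0.5] w 0.076
```

```bash
python3 -m crank '[[0.8,[0.4,-0.6,20],[0,0,0]],[0.8,[0,0,25],[0,0,0]],[0.8,[0,0,25],[0,0,0]],[0.8,[0,0,20],[0,0,0]],[0.8,[0,0,10],[0,0,0]],[0.8,[0,0,5],[0,0,0]],[0.8,[0,0,2],[0,0,0]],[0.8,[0,0,0],[0,0,0]],[0.8,[0,0,0],[0,0,0]],[0.8,[0,0,0],[0,0,0]]]'
python3 -c "
from h import *
to(.6084,.1220,.095,7.5)"
```

```text
time_s: 15.57
ee_pos: [0.6095, 0.1229, 0.0973]
orientation: [0.001, 0.659, 0.752, 0.001]
force: [-0.5, -0.3, 0.5]
width: 0.0751
finger_force: 0.0
pos [0.6095 0.1229 0.0973] shift now [-0.8 -1.2  2.3] shift if aligned [-0.8 -1.2  2.3] turn [0.18 0.01 0.01] t 15.57 F [-0.5 -0.3  0.5] w 0.0751
```

```bash
python3 -m crank '[[0.8,[-0.5,-0.5,1],[0,0,0]],[0.8,[0,0,0],[0,0,0]],[0.8,[0,0,0],[0,0,0]],[0.45,[0,0,0],[0,0,0]],[0.45,[0,0,0],[0,0,0]],[0.45,[0,0,0],[0,0,0]],[0.45,[0,0,0],[0,0,0]],[0.45,[0,0,0],[0,0,0]],[0.45,[0,0,0],[0,0,0]]]' 35
python3 -c "
from h import *
to(.6084,.1220,.095,7.5)"
```

```text
time_s: 16.32
ee_pos: [0.6077, 0.1223, 0.0944]
orientation: [-0.0, 0.659, 0.752, -0.0]
force: [-0.8, 0.9, 0.7]
width: 0.053
finger_force: 35.0
pos [0.6077 0.1223 0.0944] shift now [-0.4  0.6 -0.6] shift if aligned [-0.4  0.6 -0.6] turn [-0.01 -0.    0.01] t 16.32 F [-0.8  0.9  0.7] w 0.053
```

```bash
python3 -m crank '[[0.45,[0,0,-4],[0,0,0]],[0.45,[0,0,-15],[0,0,0]],[0.45,[0,0,-25],[0,0,0]],[0.45,[0,0,-30],[0,0,0]],[0.45,[0,0,-30],[0,0,0]],[0.45,[0,0,-15],[0,0,0]],[0.45,[0,0,0],[0,0,0]],[0.45,[0,0,0],[0,0,0]]]'
python3 -c "
from h import *
to(.5603,-.1404,.2,6.05)"
```

```text
time_s: 16.98
ee_pos: [0.6082, 0.1223, 0.2143]
orientation: [0.001, 0.659, 0.752, 0.001]
force: [0.1, -0.6, -1.0]
width: 0.053
finger_force: 35.0
pos [0.6082 0.1223 0.2143] shift now [-254.2  -81.8   14.2] shift if aligned [-256.2  -75.3   14.3] turn [0.11 0.01 1.45] t 16.98 F [ 0.1 -0.6 -1. ] w 0.053
```

```bash
python3 -m crank '[[0.45,[-15,-4,0],[0,0,1.4]],[0.45,[-30,-9,0],[0,0,0]],[0.45,[-32,-9,0],[0,0,0]],[0.45,[-32,-9,0],[0,0,0]],[0.45,[-32,-9,0],[0,0,0]],[0.45,[-32,-9,0],[0,0,0]],[0.45,[-32,-10,0],[0,0,0]],[0.45,[-28,-9,5],[0,0,0]],[0.45,[-16,-5,5],[0,0,0]],[0.45,[-7,-2.5,3],[0,0,0]],[0.45,[0,0,0],[0,0,0]],[0.45,[0,0,0],[0,0,0]],[0.45,[0,0,0],[0,0,0]]]'
python3 - <<'E'
from h import *
to(.5603,-.1404,.2,6.05)
d=grab('side');T=state()['ee_pos'];th=np.radians(6.05);ye=np.array([-np.sin(th),np.cos(th)]);xe=np.array([np.cos(th),np.sin(th)])
P=cloud(d).reshape(-1,3);r=np.c_[(P[:,:2]-T[:2])@np.stack([xe,ye],1),P[:,2]-T[2]]
for s in(-1,1):
    k=(abs(r[:,0]-s*.023)<.008)&(abs(r[:,1])<.015)&(r[:,2]<-.004)&(r[:,2]>-.045);h=r[k]
    if len(h)>3: print(s,len(h),h.mean(0).round(4),'x',np.percentile(h[:,0],[2,98]).round(4),'y',np.percentile(h[:,1],[2,98]).round(4),'zmin',h[:,2].min().round(4),'y(z)',np.polyfit(h[:,2],h[:,1],1).round(3))
k=(abs(r[:,0])<.012)&(abs(r[:,1])<.02)&(r[:,2]>.02)&(r[:,2]<.05);h=r[k];print('bow',len(h),h.mean(0),h.max(0),h.min(0))
# predicted: end centres if U centred on TCP, and hole centres
e=[np.r_[T[:2]+s*.023*xe,T[2]-.0405] for s in(-1,1)]
uv=proj(d,np.array(e));print(uv.round(1));u,v=uv.mean(0).round().astype(int)
t=cv2.resize(d['img'][v-30:v+45,u-40:u+60,::-1],None,fx=8,fy=8,interpolation=cv2.INTER_CUBIC)
for q in uv: cv2.drawMarker(t,tuple(int(z) for z in (q-[u-40,v-30]+.5)*8),(0,0,255),0,14,1)
cv2.imwrite('pics/u.png',t)
E
```

```text
time_s: 18.07
ee_pos: [0.5601, -0.1393, 0.1998]
orientation: [-0.001, 0.668, 0.744, 0.0]
force: [-0.4, -0.4, -0.8]
width: 0.0525
finger_force: 35.0
pos [ 0.5601 -0.1393  0.1998] shift now [-1.2  0.1 -0.2] shift if aligned [-1.2  0.1 -0.2] turn [-0.05 -0.06  0.09] t 18.07 F [-0.4 -0.4 -0.8] w 0.0525
-1 38 [-0.0259 -0.0006 -0.0226] x [-0.0283 -0.0216] y [-0.0032  0.0036] zmin -0.038 y(z) [ 0.022 -0.   ]
1 43 [ 0.0203 -0.     -0.0212] x [0.0176 0.0247] y [-0.0033  0.0038] zmin -0.0388 y(z) [0.004 0.   ]
bow 42 [-0.00066488  0.00029306  0.04213962] [0.011708   0.00502425 0.04564691] [-0.01162129 -0.00348503  0.0369405 ]
[[306.9 238. ]
 [323.  228.3]]
```

View pics/u.png

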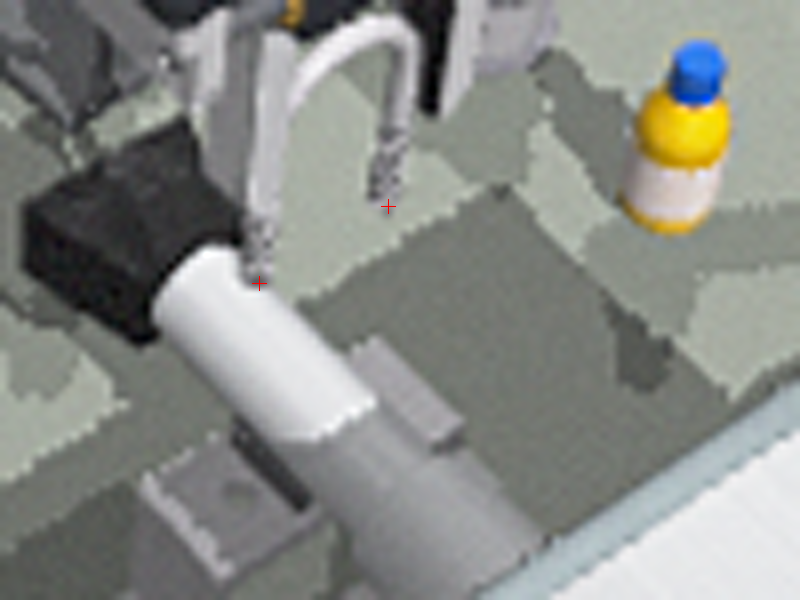

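The U-bolt hangs upright and square in the gripper, leg ends at (262,270) and (385,195) just at the predicted marks. The left hole is at (240,490). Lowering it astride the tube.

```bash
python3 -m crank '[[0.45,[-1.2,0,20],[0,0,0]],[0.45,[0,0,25],[0,0,0]],[0.45,[0,0,20],[0,0,0]],[0.45,[0,0,12],[0,0,0]],[0.45,[0,0,6],[0,0,0]],[0.45,[0,0,3],[0,0,0]],[0.45,[0,0,0],[0,0,0]],[0.45,[0,0,0],[0,0,0]],[0.45,[0,0,0],[0,0,0]],[0.45,[0,0,0],[0,0,0]]]'
python3 -c "
from h import *
to(.5603,-.1404,.105,6.05)"
```

```text
time_s: 18.95
ee_pos: [0.5613, -0.1419, 0.1157]
orientation: [0.001, 0.668, 0.744, 0.0]
force: [-0.2, -1.2, -1.2]
width: 0.0525
finger_force: 35.0
pos [ 0.5613 -0.1419  0.1157] shift now [ 1.6 -0.9 10.7] shift if aligned [ 1.6 -0.8 10.7] turn [0.12 0.07 0.05] t 18.95 F [-0.2 -1.2 -1.2] w 0.0525
```

```bash
python3 -m crank '[[0.45,[0.8,-0.3,3],[0,0,0]],[0.45,[0,0,3],[0,0,0]],[0.45,[0,0,2],[0,0,0]],[0.45,[0,0,0],[0,0,0]],[0.45,[0,0,0],[0,0,0]],[0.45,[0,0,0],[0,0,0]]]'
python3 -c "
from h import *
to(.5603,-.1404,.103,6.05)"
```

```text
time_s: 19.45
ee_pos: [0.56, -0.1408, 0.1064]
orientation: [-0.0, 0.668, 0.744, -0.0]
force: [-0.0, -0.2, -1.0]
width: 0.0531
finger_force: 35.0
pos [ 0.56   -0.1408  0.1064] shift now [0.3 0.3 3.4] shift if aligned [0.3 0.3 3.4] turn [-0.01 -0.    0.05] t 19.45 F [-0.  -0.2 -1. ] w 0.0531
```

Ends are about 6 mm above the plate. Feeling down gently.

```bash
python3 -m crank '[[0.45,[0.2,0.2,2],[0,0,0]],[0.45,[0,0,1.5],[0,0,0]],[0.45,[0,0,0],[0,0,0]],[0.45,[0,0,0],[0,0,0]],[0.45,[0,0,0],[0,0,0]]]' >/dev/null
python3 -c "
from h import *
to(.5603,-.1404,.1,6.05)"
python3 -m crank '[[0.45,[0,0,1.5],[0,0,0]],[0.45,[0,0,1.5],[0,0,0]],[0.45,[0,0,0],[0,0,0]],[0.45,[0,0,0],[0,0,0]]]'  >/dev/null
python3 -c "
from h import *
to(.5603,-.1404,.1,6.05)"
python3 -m crank '[[0.45,[0,0,1.5],[0,0,0]],[0.45,[0,0,1.5],[0,0,0]],[0.45,[0,0,0],[0,0,0]],[0.45,[0,0,0],[0,0,0]]]'  >/dev/null
python3 -c "
from h import *
to(.5603,-.1404,.1,6.05)"
```

```text
pos [ 0.5602 -0.1405  0.1029] shift now [0.1 0.1 2.9] shift if aligned [0.1 0.1 2.9] turn [-0.   -0.    0.06] t 19.87 F [ 0.3  0.1 -1.2] w 0.0531
pos [ 0.5604 -0.1406  0.1002] shift now [ 0.2 -0.1  0.2] shift if aligned [ 0.2 -0.1  0.2] turn [0.03 0.02 0.05] t 20.2 F [ 0.7  0.3 -0.4] w 0.0529
pos [ 0.5606 -0.1409  0.0968] shift now [ 0.5 -0.2 -3.2] shift if aligned [ 0.5 -0.2 -3.2] turn [0.05 0.04 0.05] t 20.53 F [ 1.9 -1.  -1.5] w 0.053
```

```bash
python3 -m crank '[[0.45,[0,0,2],[0,0,0]],[0.45,[0,0,2],[0,0,0]],[0.45,[0,0,0],[0,0,0]],[0.45,[0,0,0],[0,0,0]]]'  >/dev/null
python3 -c "
from h import *
to(.5603,-.1404,.066,6.05)"
python3 -m crank '[[0.45,[0,0,2],[0,0,0]],[0.45,[0,0,2],[0,0,0]],[0.45,[0,0,0],[0,0,0]],[0.45,[0,0,0],[0,0,0]]]'  >/dev/null
python3 -c "
from h import *
to(.5603,-.1404,.066,6.05)"
```

```text
pos [ 0.5605 -0.1407  0.0927] shift now [ 0.4 -0.1 26.7] shift if aligned [ 0.4 -0.1 26.7] turn [0.03 0.02 0.05] t 20.87 F [ 3.3 -2.1 -1.9] w 0.0531
pos [ 0.5604 -0.1407  0.0888] shift now [ 0.3 -0.1 22.8] shift if aligned [ 0.3 -0.1 22.8] turn [0.03 0.02 0.05] t 21.2 F [ 1.7 -1.9 -0.8] w 0.053
```

Both legs are in the holes, with no upward force and about 11 mm through.

```bash
python3 -m crank '[[0.45,[0.2,0,3],[0,0,0]],[0.45,[0,0,3],[0,0,0]],[0.45,[0,0,3],[0,0,0]],[0.45,[0,0,0],[0,0,0]],[0.45,[0,0,0],[0,0,0]]]'  >/dev/null
python3 -c "
from h import *
to(.5603,-.1404,.066,6.05)"
python3 -m crank '[[0.45,[0,0,3],[0,0,0]],[0.45,[0,0,3],[0,0,0]],[0.45,[0,0,2],[0,0,0]],[0.45,[0,0,0],[0,0,0]],[0.45,[0,0,0],[0,0,0]]]'  >/dev/null
python3 -c "
from h import *
to(.5603,-.1404,.066,6.05)"
```

```text
pos [ 0.5604 -0.1406  0.0796] shift now [ 0.2 -0.1 13.6] shift if aligned [ 0.2 -0.1 13.6] turn [0.03 0.03 0.05] t 21.62 F [ 3.6 -3.2 -3. ] w 0.0529
pos [ 0.5604 -0.1407  0.0717] shift now [ 0.3 -0.1  5.7] shift if aligned [ 0.3 -0.1  5.7] turn [0.03 0.04 0.05] t 22.03 F [ 2.7 -5.  -1.1] w 0.0527
```

```bash
python3 -m crank '[[0.45,[0.6,0,1.5],[0,0,0]],[0.45,[0,0,1.5],[0,0,0]],[0.45,[0,0,1],[0,0,0]],[0.45,[0,0,0],[0,0,0]],[0.45,[0,0,0],[0,0,0]]]'  >/dev/null
python3 -c "
from h import *
to(.5603,-.1404,.066,6.05)"
python3 -m crank '[[0.45,[0,0,1],[0,0,0]],[0.45,[0,0,0],[0,0,0]],[0.45,[0,0,0],[0,0,0]]]'  >/dev/null
python3 -c "
from h import *
to(.5603,-.1404,.066,6.05)"
```

```text
pos [ 0.5605 -0.1407  0.0683] shift now [ 0.3 -0.2  2.3] shift if aligned [ 0.3 -0.2  2.3] turn [0.04 0.1  0.06] t 22.45 F [ 1.9 -5.8  1.8] w 0.053
pos [ 0.5606 -0.1407  0.0674] shift now [ 0.3 -0.2  1.4] shift if aligned [ 0.3 -0.2  1.4] turn [0.04 0.11 0.06] t 22.7 F [ 2.  -6.1  1.9] w 0.0531
```

```bash
python3 -m crank '[[0.45,[0,0,1],[0,0,0]],[0.45,[0,0,0],[0,0,0]],[0.7,[0,0,0],[0,0,0]],[0.7,[0,0,0],[0,0,0]],[0.7,[0,0,0],[0,0,0]],[0.7,[0,0,0],[0,0,0]],[0.7,[0,0,-8],[0,0,0]],[0.7,[0,0,-20],[0,0,0]],[0.7,[0,0,-40],[0,0,0]],[0.7,[0,0,-40],[0,0,0]],[0.7,[0,0,-40],[0,0,0]],[0.7,[25,-25,-10],[0,0,0]],[0.7,[28,-28,0],[0,0,0]],[0.7,[28,-28,0],[0,0,0]],[0.7,[28,-28,0],[0,0,0]],[0.7,[28,-28,0],[0,0,0]],[0.7,[0,0,0],[0,0,0]],[0.7,[0,0,0],[0,0,0]]]'
python3 - <<'E'
from h import *
d=grab('side');C=np.array([.5603,-.1404]);th=np.radians(6.05);ye=np.array([-np.sin(th),np.cos(th)]);xe=np.array([np.cos(th),np.sin(th)])
P=cloud(d).reshape(-1,3);r=np.c_[(P[:,:2]-C)@np.stack([xe,ye],1),P[:,2]]
k=(abs(r[:,0])<.006)&(abs(r[:,1])<.012)&(r[:,2]>.07);h=r[k];print('bow top z',np.percentile(h[:,2],[50,95,99]),'expect .110')
k=(abs(r[:,0])<.03)&(abs(r[:,1])<.012)&(r[:,2]>.1055)&(r[:,2]<.13);h=r[k];print('bow',len(h),h.mean(0).round(4),np.polyfit(h[:,0],h[:,1],1))
k=(abs(r[:,0])<.035)&(r[:,1]>.05)&(r[:,1]<.12)&(r[:,2]>.07);print('hood end',np.percentile(r[k,1],99.5)+.0004)
u,v=proj(d,np.r_[C,.09])[0].round().astype(int)
cv2.imwrite('pics/f.png',cv2.resize(d['img'][v-45:v+45,u-60:u+60,::-1],None,fx=6,fy=6,interpolation=cv2.INTER_CUBIC))
E
```

```text
time_s: 24.2
ee_pos: [0.4079, -0.0168, 0.2243]
orientation: [0.0, 0.668, 0.744, 0.0]
force: [0.2, 0.3, 0.2]
width: 0.066
finger_force: 0.0
bow top z [0.10320573 0.11143178 0.11263017] expect .110
bow 38 [-0.0008  0.0014  0.1086] [0.0046736  0.00139862]
hood end 0.1007103507477953
```

View pics/f.png

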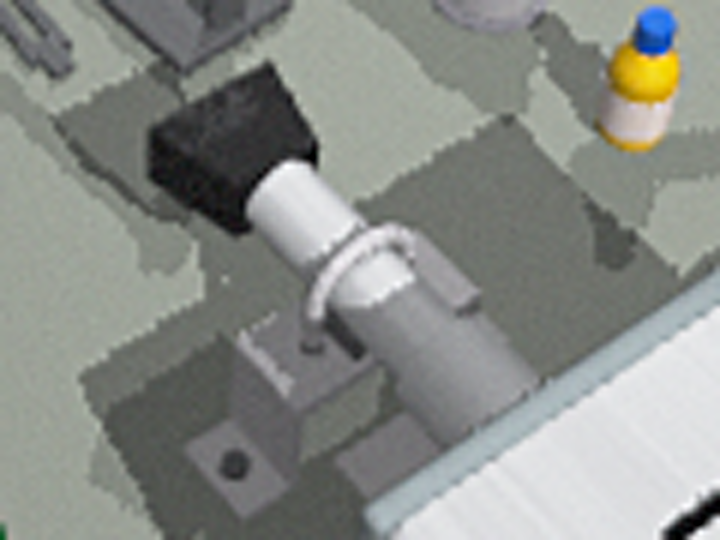

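The U-bolt is seated: bow over the tube at (365,260), left leg in its hole at (312,345), bow top at about 110 mm as expected. I'll check that the nozzle did not creep while the U-bolt went on.

```bash
python3 - <<'E'
from h import *
d=load('side');u,v=map(int,proj(d,[.56,-.12,.1])[0])
a=cv2.cvtColor(cv2.imread('pics/s4.png'),6).astype(np.float32)
b=cv2.cvtColor(cv2.resize(d['img'][v-75:v+75,u-100:u+100,::-1],None,fx=4,fy=4,interpolation=cv2.INTER_CUBIC),6).astype(np.float32)
for nm,(x0,x1,y0,y1) in {'hood':(265,400,190,320),'static bracket foot':(300,440,430,500)}.items():
    W=np.eye(2,3,dtype=np.float32);cc,W=cv2.findTransformECC(a[y0:y1,x0:x1],b[y0:y1,x0:x1],W,cv2.MOTION_TRANSLATION)
    print(nm,cc,(W[:,2]/4).round(3),'px')
p=proj(d,[[.55,-.05,.1],[.549,-.04,.1]]);print('px per 10mm along tube',p[1]-p[0])
E
```

```text
hood 0.9943463098568869 [0.007 0.005] px
static bracket foot 0.9517913072004879 [-0.053 -0.074] px
px per 10mm along tube [-2.47826794 -2.57876679]
```

The nozzle has not moved (shift under 0.1 px), so I'm handing in.

```bash
python3 -c "
from bench import arm
print(arm.sign_off())"
```

```text
the job is handed in; nothing more can be done
None
```

The job is handed in at about 24 s of robot time; I have no verdict back. The nozzle is against the stop (pressed to about 15 N), the narrow U-bolt sits on the tube with both legs through the holes, and I did not touch the wide U-bolt or anything else on the bench.

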